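# Stop the draining grille from rocking

## Task

The white draining grille beside the sink rocks on one worn foot. With a fingertip press down on its corners in turn until you find the one that gives, then press only the yellow tab at that corner down flat so that the grille sits level and firm. Leave the other three tabs standing, do not lift the grille or disturb the mug, bottle and tumbler, and finish with the hand clear.

Things in the scene. Friction and masses are not known exactly. Their poses are not given: they have to be found in the camera images.
- stand: Grey plastic levelling stand fixed to the counter, 210 mm (x) by 340 mm (y) over its tabs. Origin on the counter under its centre; its own x and y axes follow its edges, z up. Its yaw is within 0.25 rad of the world's. The white grille and the four yellow tabs are carried on it.
- grille: Loose white grille lying level on the stand's four feet, 190 (x) x 210 (y) x 12 mm, about 0.9 kg. Origin at the centre of its underside, 30 mm above the counter; axes as the stand's. Three feet are firm. One, which changes and cannot be seen, is worn: its corner, pressed with 3 to 6 N, sinks 5 mm to a hard stop and springs back when let go.
- corner_a (a point): Point to press: blue 22 mm dot on top of the grille at its near left (-x, +y) corner, straight above that corner's foot; 42 mm above the counter at rest. The grille's edge is 17 mm away along y, 20 mm along x.
- tab_a (a joint): Hinge angle of the yellow tab beside corner_a. 0: standing up, sloping at 0.35 rad; 0.35: pressed flat, level. Takes about 4 to 6 N at its outer end and stays where it is left. Flat, it raises its own foot by 5 mm: just what the worn foot lacks; over a firm foot it lifts and tilts the grille.
- tab_a_pad (a point): Point to press on top of tab_a, by its ribbed outer end, mid-width. The tab is 34 mm wide (x), 52 mm long, hinged on its edge next to the grille; this point is 38 mm from the hinge, 63 mm from corner_a's dot in the stand's +y. Height 49 mm above the counter when up, 36 mm when flat; it moves 3 mm outward going down.
- corner_b (a point): Point to press: blue 22 mm dot on top of the grille at its near right (-x, -y) corner, straight above that corner's foot; 42 mm above the counter at rest. The grille's edge is 17 mm away along y, 20 mm along x.
- tab_b (a joint): Hinge angle of the yellow tab beside corner_b. 0: standing up, sloping at 0.35 rad; 0.35: pressed flat, level. Takes about 4 to 6 N at its outer end and stays where it is left. Flat, it raises its own foot by 5 mm: just what the worn foot lacks; over a firm foot it lifts and tilts the grille.
- tab_b_pad (a point): Point to press on top of tab_b, by its ribbed outer end, mid-width. The tab is 34 mm wide (x), 52 mm long, hinged on its edge next to the grille; this point is 38 mm from the hinge, 63 mm from corner_b's dot in the stand's -y. Height 49 mm above the counter when up, 36 mm when flat; it moves 3 mm outward going down.
- corner_c (a point): Point to press: blue 22 mm dot on top of the grille at its far right (+x, -y) corner, straight above that corner's foot; 42 mm above the counter at rest. The grille's edge is 17 mm away along y, 20 mm along x.
- tab_c (a joint): Hinge angle of the yellow tab beside corner_c. 0: standing up, sloping at 0.35 rad; 0.35: pressed flat, level. Takes about 4 to 6 N at its outer end and stays where it is left. Flat, it raises its own foot by 5 mm: just what the worn foot lacks; over a firm foot it lifts and tilts the grille.
- tab_c_pad (a point): Point to press on top of tab_c, by its ribbed outer end, mid-width. The tab is 34 mm wide (x), 52 mm long, hinged on its edge next to the grille; this point is 38 mm from the hinge, 63 mm from corner_c's dot in the stand's -y. Height 49 mm above the counter when up, 36 mm when flat; it moves 3 mm outward going down.
- corner_d (a point): Point to press: blue 22 mm dot on top of the grille at its far left (+x, +y) corner, straight above that corner's foot; 42 mm above the counter at rest. The grille's edge is 17 mm away along y, 20 mm along x.
- tab_d (a joint): Hinge angle of the yellow tab beside corner_d. 0: standing up, sloping at 0.35 rad; 0.35: pressed flat, level. Takes about 4 to 6 N at its outer end and stays where it is left. Flat, it raises its own foot by 5 mm: just what the worn foot lacks; over a firm foot it lifts and tilts the grille.
- tab_d_pad (a point): Point to press on top of tab_d, by its ribbed outer end, mid-width. The tab is 34 mm wide (x), 52 mm long, hinged on its edge next to the grille; this point is 38 mm from the hinge, 63 mm from corner_d's dot in the stand's +y. Height 49 mm above the counter when up, 36 mm when flat; it moves 3 mm outward going down.
- mug: Blue mug, 76 mm across, 85 mm high, left of the stand; bystander. Origin at the centre of its underside.
- detergent: Green detergent bottle with an orange cap, 58 mm across, 160 mm high, right of the stand; bystander. Origin at the centre of its underside.
- tumbler: Yellow plastic tumbler, 64 mm across, 70 mm high, beyond the stand; bystander. Origin at the centre of its underside.

How it is judged:
By the outcome, as a careful person would: the job done as asked, in the order asked, and still so for the second after the job is handed in, with the robot touching nothing.
It also fails if it takes over 51 s, if anything falls off the work surface, if the arm or the gripper's body presses on something with over 40 N, if the wrist force passes 120 N, or if a joint passes its speed limit or range.

## Robot

A 6-joint arm with a two-finger parallel gripper is mounted at the origin on the work surface. World frame = base frame: x ahead of the robot, y to its left, z up, the work surface at z = 0. Lengths are in m, angles in rad, forces in N, time in s.
With the tool pointing down it reaches from about 0.35 to 0.975 m from the base axis. Payload 4.9 kg.
Tool frame: the origin (TCP) lies on the mounting face of the last link; the fingertips stand 173 mm ahead of it and the grasp point (between the pads) lies 155 mm ahead of it; x points along the fingers, z is the direction in which the jaws open and shut, and the axes are right-handed (so a half turn about x gives the same grasp; the last joint's range is limited). The gripper opens to 85 mm and grips with 20 to 120 N. Pads are 22 mm wide; open, the fingers measure 114 mm over their backs; the gripper's body (76 mm by 85 mm) begins 54 mm behind the grasp point. The pads swing forward as they close: fully open they stand 13 mm farther back than shut.
Start: joints at [-0.119, 0.053, 1.613, -0, 1.476, -0.119], TCP at [0.625, 0, 0.405] pointing down, gripper open.
Joint ranges: [-3.01, 3.01], [-1.01, 2.22], [0.06, 2.58], [-1.02, 4.17], [0.09, 2.62], [-3.14, 3.14]. Speed limits (rad/s): [2.57, 2.57, 3.14, 3.14, 3.14, 3.14].

## Interface

Orientations are given as a rotation vector (axis times angle).
In Python, from station import get_obs, get_image, get_calibration, finish_job, look_for, masks_of, tip_of gives the robot as it stands.
- The arm moves only by the tool carry_out, never from a script. Its argument "increments" is a list of rows, each a list of 3 entries, a list of its own where there are three numbers: the turn, a rotation vector about the world's x, y, z in units of 0.1 rad (1.0 is 0.1 rad), then the shift along the world's x, y, z in units of 20 mm (1.0 is 20 mm), then the opening, from 0 (shut) to 1 (fully open). A call has 1 to 8 rows; each row shifts and turns the pose as measured when the row begins; what a row does not reach is not made up. A row lasts 1/10 s, in which the tool goes at most 50 mm and 8.59 degrees, less where a joint would pass 70% of its speed; a pose out of reach is approached as far as the arm can. A call with a number of a shift or a turn outside -1 to 1 is refused whole. A call with a gripper value outside its range is refused whole. The fingers move at their own pace and stop on an object; "squeeze" is the grip in N (left out, the last holds). Time passes only in rows, so rows that do not move let the fingers close. It gives the time, the measured TCP pose, the force and the opening at its end, in the units of the state.
- get_obs(): the state, without advancing time (a new reading comes with each control period).
- get_image(name): name is "scene" or "side" or "wrist"; returns (picture, depth): 400x640x3 uint8, blue, green, red; 400x640 float32, m along the optical axis (not along the pixel's ray), 0 where there is no reading.
- get_calibration(name): a dict with "fx", "fy", "cx", "cy" (pixels), "position" and "orientation" of the camera in the world. Camera axes: x right, y down, z forward; pixel columns grow to the right and rows downward; lengths in m; the calibration is good to about 2 mm. A picture is of the moment at which its call begins: read the wrist's pose just before it. get_calibration takes no time and is no camera call; for the wrist camera it gives the pose at the moment of the call.
- finish_job(): hands the job in, once; it reports no verdict.
Trained networks look in the newest picture that a camera, given by its name, has taken for a name from the list of things; names that differ only in an ending like _2 or _b are one class to them, and where a whole thing is asked for, a point or a joint stands for the part that bears it (a point fixed in the world has none). Each returns a list of dicts, best first, with "p" (0 to 1); they miss things now and then, are a little off and sometimes report something else, mostly with a low value. They report only what shows in the picture. A call takes as long as a camera call.
- look_for(camera, query): "centre" ([column, row] in pixels, amid what is visible of it).
- masks_of(camera, query): "region" (400x640 bool, what is visible of it) and "centre" ([column, row] in pixels, amid what is visible of it).
- tip_of(camera, query): "centre" ([column, row] in pixels: a listed point, or the origin of a listed thing).
The state is a dict: "t": time; "q": joint angles; "dq": joint speeds; "effort": joint torques, N m; "tool_pos": TCP position; "tool_rot": TCP orientation; "contact_force": force on the tool from outside, world axes, zero at the start; "wrist_torque": the same for the moment, N m; "opening": finger opening in m.
Only numpy, scipy, OpenCV 4.12 (cv2) and the standard library are available. Lean on these libraries where they do the work, as an engineer would, in place of code of your own. Each camera call takes 0.05 s, during which the arm holds its last target.

## Working session

There is one attempt and no reset: what is moved stays moved. The work goes in short steps, Python scripts to look and compute and a tool call to move; the robot and the scene stay as the last step left them, time stands still between calls to the robot, and variables do not carry over. Pictures are saved under pics/ and viewed, and the job is handed in when it is done.

Besides the shell and the picture viewer there is one more tool, called after "Call:" as name(argument=value, ...), one argument or row to a line, values as JSON. carry_out: Moves the arm, as the interface text tells. Shifts and turns lie within -1 to 1; 1 stands for 20 mm of shift or 0.1 rad of turn. Its arguments: {"type":"object","properties":{"increments":{"type":"array","items":{"type":"array"}},"squeeze":{"type":"number"}},"required":["increments"]}

```bash
mkdir -p pics; ls; cat > h.py <<'E'
import numpy as np, cv2
from scipy.spatial.transform import Rotation as R
from station import *
def rot(c):
    o=np.array(c["orientation"],float)
    return o if o.shape==(3,3) else (R.from_rotvec(o).as_matrix() if o.size==3 else R.from_quat(o).as_matrix())
def onplane(c,uv,z):
    d=rot(c)@np.array([(uv[0]-c["cx"])/c["fx"],(uv[1]-c["cy"])/c["fy"],1]); p=np.array(c["position"])
    return p+d*(z-p[2])/d[2]
def bydepth(c,uv,dep):
    u,v=[int(round(x)) for x in uv]; w=dep[v-1:v+2,u-1:u+2]; z=np.median(w[w>0]) if (w>0).any() else np.nan
    return np.array(c["position"])+rot(c)@(z*np.array([(uv[0]-c["cx"])/c["fx"],(uv[1]-c["cy"])/c["fy"],1]))
E
python3 - <<'E'
from h import *
np.set_printoptions(precision=4,suppress=True)
print(get_obs())
for n in ["scene","side"]:
    im,d=get_image(n); c=get_calibration(n); print(n,c); cv2.imwrite(f"pics/{n}0.png",im)
    for q,z in [("corner_a",.042),("tab_a_pad",.049)]:
        for r in tip_of(n,q): print(q,r["p"],np.array(r["centre"]),onplane(c,r["centre"],z),bydepth(c,r["centre"],d))
E
```

```text
pics
{'t': 0.0, 'q': array([-0.119 ,  0.0533,  1.6143,  0.    ,  1.476 , -0.119 ]), 'dq': array([-0.0001, -0.0021,  0.0019, -0.0016, -0.0011, -0.0005]), 'effort': array([  0.0003, -39.367 , -37.0176,  -0.0002,   0.0069,  -0.    ]), 'tool_pos': array([0.6247, 0.    , 0.4035]), 'tool_rot': array([0.0002, 1.5728, 0.0002]), 'contact_force': array([-0.6237,  0.6632, -0.8289]), 'wrist_torque': array([-0.0111,  0.01  , -0.0061]), 'opening': 0.08576511912320735}
scene {'fx': 481.0162968798994, 'fy': 481.0162968798994, 'cx': 315.5147349299842, 'cy': 204.84313993069128, 'position': array([1.2729, 0.3667, 0.8994]), 'orientation': array([-1.3608, -2.2482,  0.8857])}
corner_a 0.87 [364.8 197.2] [0.5016 0.0849 0.042 ] [0.5016 0.0849 0.0419]
corner_a 0.63 [328.2 236.6] [0.6535 0.0611 0.042 ] [0.655  0.0619 0.0441]
corner_a 0.62 [309.2 164.8] [ 0.461  -0.0922  0.042 ] [ 0.4615 -0.0919  0.0425]
corner_a 0.44 [245.  243.5] [ 0.7578 -0.0968  0.042 ] [ 0.7521 -0.1019  0.0325]
corner_a 0.24 [321.2 201.1] [ 0.5623 -0.0041  0.042 ] [ 0.5369 -0.0174  0.0114]
tab_a_pad 0.67 [386.2 208. ] [0.5171 0.1469 0.049 ] [0.5195 0.1476 0.0517]
side {'fx': 402.8751803515352, 'fy': 402.8751803515352, 'cx': 322.5018074505005, 'cy': 197.13716923085846, 'position': array([ 0.1324, -0.7653,  0.5776]), 'orientation': array([-2.021 ,  0.5854, -0.3366])}
corner_a 0.86 [273.7 204.2] [0.5068 0.0725 0.042 ] [0.5074 0.0738 0.0412]
corner_a 0.75 [292.6 235.8] [ 0.4799 -0.0805  0.042 ] [ 0.4809 -0.0787  0.0406]
corner_a 0.61 [325.2 195.6] [0.6452 0.0387 0.042 ] [0.6464 0.0407 0.0407]
corner_a 0.55 [348.6 223.9] [ 0.6178 -0.1092  0.042 ] [ 0.6183 -0.1085  0.0414]
tab_a_pad 0.53 [262.3 190. ] [0.5096 0.1478 0.049 ] [0.5097 0.1481 0.0488]
```

View pics/scene0.png

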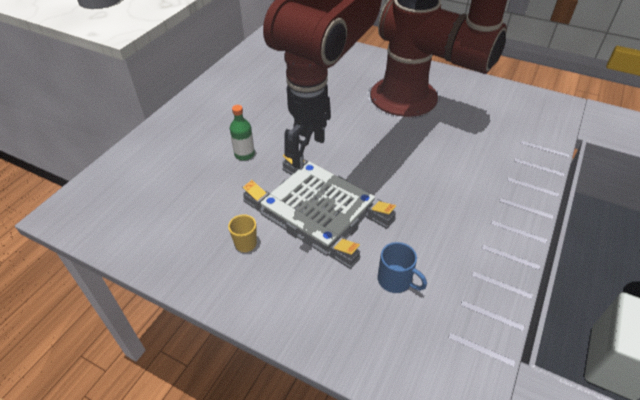

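View pics/side0.png

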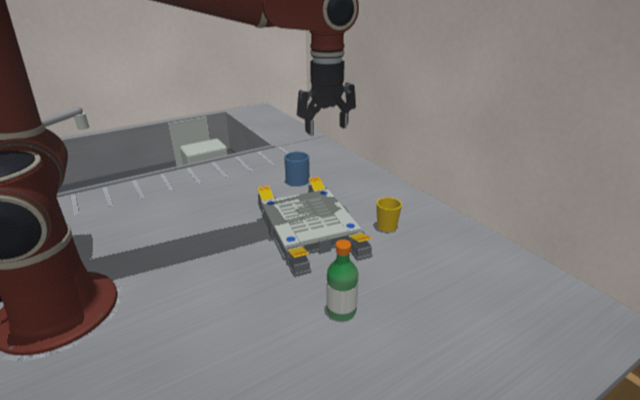

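The scene picture shows the four dots: a (364,198), b (309,168), c (271,200) and d (327,235). Side shows them too. I'll refine with colour centroids and fit the known 150 x 176 mm rectangle.

```bash
cat > fit.py <<'E'
from h import *
np.set_printoptions(precision=4,suppress=True)
from scipy.optimize import least_squares
c0=np.array([.56,-.01]); P={}
L=dict(a=(-.075,.088),b=(-.075,-.088),c=(.075,-.088),d=(.075,.088))
for n in ["scene","side","wrist"]:
    c=get_calibration(n); im,d=get_image(n); cv2.imwrite(f"pics/{n}1.png",im)
    h=cv2.cvtColor(im,cv2.COLOR_BGR2HSV)
    m=cv2.inRange(h,(100,150,60),(130,255,255))
    k,_,st,ce=cv2.connectedComponentsWithStats(m)
    for i in range(1,k):
        if 8<st[i,4]<(3000 if n=="wrist" else 200):
            w=onplane(c,ce[i],.042); print(n,ce[i],st[i,4],w,bydepth(c,ce[i],d)[2])
            if np.linalg.norm(w[:2]-c0)<.16: P.setdefault(n,[]).append(w[:2])
def W(p): 
    s,co=np.sin(p[2]),np.cos(p[2]); return {k:np.array([p[0]+co*x-s*y,p[1]+s*x+co*y]) for k,(x,y) in L.items()}
for sel in [[n] for n in P]+[list(P)]:
    pts=np.array([q for n in sel for q in P[n]])
    f=lambda p:np.concatenate([min((q-w for w in W(p).values()),key=np.linalg.norm) for q in pts])
    r=least_squares(f,[.56,-.01,-.15]); print(sel,r.x,np.abs(r.fun).max())
p=r.x
for k,v in W(p).items(): print(k,v)
c,s=np.cos(p[2]),np.sin(p[2])
for k,(x,y) in L.items():
    y+=.063*np.sign(y); print("pad",k,p[0]+c*x-s*y,p[1]+s*x+c*y)
E
python3 fit.py
```

```text
scene [309.1875 167.    ] 16 [ 0.4685 -0.0882  0.042 ] 0.04282633449068052
scene [365.0833 197.8333] 12 [0.5033 0.0864 0.042 ] 0.043815639449760524
scene [270.125  200.2083] 24 [ 0.617  -0.1166  0.042 ] 0.04292522139229782
scene [325.6923 235.5385] 13 [0.6533 0.0546 0.042 ] 0.044411697413884066
side [323.2222 192.4444] 9 [0.6501 0.0566 0.042 ] 0.03924131954137333
side [270.  202.5] 10 [0.5025 0.0857 0.042 ] 0.04003208171324779
side [350.1667 225.0556] 18 [ 0.6181 -0.1153  0.042 ] 0.04096722799175001
side [290.25   238.5417] 24 [ 0.4702 -0.0872  0.042 ] 0.04178250068067868
wrist [183.6135  76.3967] 489 [0.5041 0.0868 0.042 ] 0.041926949060998864
wrist [349.1816 109.4798] 446 [0.6515 0.0584 0.042 ] 0.04269979708587418
wrist [168.9159 255.2212] 321 [ 0.4711 -0.0861  0.042 ] 0.04181108752291779
wrist [313.453  280.2718] 298 [ 0.6183 -0.1144  0.042 ] 0.04272865928826086
['scene'] [ 0.5605 -0.0159 -0.2012] 0.0017496736295240511
['side'] [ 0.5602 -0.015  -0.1874] 0.0008180321413746097
['wrist'] [ 0.5612 -0.0138 -0.1897] 0.00010264731799664029
['scene', 'side', 'wrist'] [ 0.5607 -0.0149 -0.1928] 0.002422712871635077
a [0.5039 0.0858]
b [ 0.4702 -0.0869]
c [ 0.6174 -0.1157]
d [0.6511 0.0571]
pad a 0.5159814592582118 0.14764028949111374
pad b 0.45812206700814484 -0.1487653290933741
pad c 0.605343400742162 -0.17750343782685105
pad d 0.663202792992229 0.11890218075763678
```

```bash
python3 - <<'E'
from h import *
np.set_printoptions(precision=3,suppress=True)
for n in ["scene","side"]:
    im,d=get_image(n);c=get_calibration(n)
    for q in ["detergent","mug","tumbler"]:
        r=tip_of(n,q)
        if r: print(n,q,r[0]["p"],onplane(c,r[0]["centre"],0))
E
```

```text
scene detergent 0.87 [ 0.472 -0.3    0.   ]
scene mug 0.93 [0.655 0.225 0.   ]
scene tumbler 0.75 [ 0.531 -0.028  0.   ]
side detergent 0.97 [ 0.469 -0.303  0.   ]
side mug 0.56 [0.648 0.211 0.   ]
side tumbler 0.94 [ 0.733 -0.111  0.   ]
```

Call:
carry_out(
  increments=[
    [[0,0,-0.95],[0.65,0.95,-1],0],
    [[0,0,-0.95],[0.65,0.95,-1],0],
    [[0,0,0],[0,0.95,-1],0],
    [[0,0,0],[0,0,-1],0],
    [[0,0,0],[0,0,-1],0],
    [[0,0,0],[0,0,-1],0],
    [[0,0,0],[0,0,0],0],
  ],
  squeeze=40,
)

```text
t: 1.55
tool_pos: [0.652, 0.0593, 0.2829]
tool_rot: [0.155, 1.56, -0.157]
contact_force: [-0.7, 0.1, 0.1]
opening: -0.0001
```

Call:
carry_out(
  increments=[
    [[0,0,0],[0,-0.1,-1],0],
    [[0,0,0],[0,0,-1],0],
    [[0,0,0],[0,0,-0.5],0],
    [[0,0,0],[0,0,0],0],
    [[0,0,0],[0,0,0],0],
  ],
)

```text
t: 2.05
tool_pos: [0.654, 0.057, 0.2371]
tool_rot: [0.156, 1.553, -0.156]
contact_force: [0.9, -0.9, 0.1]
opening: 0.0003
```

```bash
cat > tip.py <<'E'
from h import *
np.set_printoptions(precision=4,suppress=True)
o=get_obs(); M=R.from_rotvec(o["tool_rot"]).as_matrix(); t=o["tool_pos"]+M@[.173,0,0]
print("tip",t,"F",o["contact_force"],"ax",M[:,0],M[:,2],"t",o["t"])
s,c=np.sin(-.19),np.cos(-.19)
for k,x,y in [("a",-.075,.088),("b",-.075,-.088),("c",.075,-.088),("d",.075,.088)]:
    for nm,yy in (("dot",y),("pad",y+.063*np.sign(y))):
        g=np.array([.561+c*x-s*yy,-.0143+s*x+c*yy]); print(nm,k,g,"shift units",(g-t[:2])/.02)
E
python3 tip.py
```

```text
tip [0.656  0.0568 0.0641] F [ 0.8629 -0.9141  0.0887] ax [ 0.0118 -0.0016 -0.9999] [ 0.9802 -0.1975  0.0118] t 2.05
dot a [0.504  0.0863] shift units [-7.6036  1.4764]
pad a [0.5159 0.1481] shift units [-7.0087  4.5697]
dot b [ 0.4707 -0.0866] shift units [-9.2655 -7.1652]
pad b [ 0.4588 -0.1484] shift units [ -9.8604 -10.2586]
dot c [ 0.618  -0.1149] shift units [-1.9005 -8.5817]
pad c [ 0.6061 -0.1767] shift units [ -2.4954 -11.675 ]
dot d [0.6513 0.058 ] shift units [-0.2385  0.06  ]
pad d [0.6632 0.1198] shift units [0.3564 3.1533]
```

Call:
carry_out(
  increments=[
    [[0,0.12,0],[-0.15,0.05,-0.5],0],
    [[0,0,0],[0,0,-0.3],0],
    [[0,0,0],[0,0,-0.1],0],
    [[0,0,0],[0,0,-0.1],0],
  ],
)

```text
t: 2.45
tool_pos: [0.652, 0.0582, 0.2195]
tool_rot: [0.155, 1.56, -0.157]
contact_force: [0.3, -0.0, 0.3]
opening: -0.0001
```

Tip ≈ 46 mm; now tiny steps to contact.

Call:
carry_out(
  increments=[
    [[0,0,0],[0,0,-0.1],0],
    [[0,0,0],[0,0,-0.1],0],
  ],
)

```text
t: 2.65
tool_pos: [0.6522, 0.0582, 0.2154]
tool_rot: [0.155, 1.56, -0.157]
contact_force: [0.4, 0.5, 6.7]
opening: 0.0002
```

Call:
carry_out(
  increments=[
    [[0,0,0],[0,0,-0.1],0],
  ],
)

```text
t: 2.75
tool_pos: [0.6525, 0.0582, 0.2153]
tool_rot: [0.155, 1.561, -0.157]
contact_force: [-8.2, -0.2, 17.1]
opening: 0.0
```

Call:
carry_out(
  increments=[
    [[0,0,0],[0,0,-0.1],0],
  ],
)

```text
t: 2.85
tool_pos: [0.6528, 0.0582, 0.2153]
tool_rot: [0.154, 1.562, -0.157]
contact_force: [-7.1, 0.4, 12.1]
opening: -0.0002
```

Corner d is firm: contact at 42 mm and no sink at 17 N. Next is corner a.

Call:
carry_out(
  increments=[
    [[0,0,0],[0,0,0.3],0],
    [[0,0,0],[0,0,0.7],0],
    [[0,0,0],[-0.9,0.2,0.3],0],
    [[0,0,0],[-1,0.2,0],0],
    [[0,0,0],[-1,0.2,0],0],
    [[0,0,0],[-1,0.2,0],0],
    [[0,0,0],[-1,0.2,0],0],
    [[0,0,0],[-1,0.2,0],0],
  ],
)

```text
t: 3.65
tool_pos: [0.5347, 0.0821, 0.2504]
tool_rot: [0.156, 1.549, -0.157]
contact_force: [-0.1, 0.4, -0.5]
opening: -0.0002
```

Call:
carry_out(
  increments=[
    [[0,0,0],[-0.8,0.2,0],0],
    [[0,0,0],[0,0,0],0],
    [[0,0,0],[0,0,0],0],
  ],
)

```text
t: 3.95
tool_pos: [0.517, 0.0867, 0.2527]
tool_rot: [0.156, 1.546, -0.156]
contact_force: [0.8, -0.5, 0.3]
opening: -0.0002
```

```bash
python3 tip.py
```

```text
tip [0.5203 0.0864 0.0797] F [ 0.7725 -0.5349  0.3293] ax [ 0.0191 -0.0019 -0.9998] [ 0.9801 -0.1976  0.0191] t 3.95
dot a [0.504  0.0863] shift units [-0.8173 -0.0063]
pad a [0.5159 0.1481] shift units [-0.2224  3.087 ]
dot b [ 0.4707 -0.0866] shift units [-2.4792 -8.6479]
pad b [ 0.4588 -0.1484] shift units [ -3.0741 -11.7412]
dot c [ 0.618  -0.1149] shift units [  4.8858 -10.0644]
pad c [ 0.6061 -0.1767] shift units [  4.2909 -13.1577]
dot d [0.6513 0.058 ] shift units [ 6.5477 -1.4227]
pad d [0.6632 0.1198] shift units [7.1427 1.6706]
```

Call:
carry_out(
  increments=[
    [[0,0.19,0],[-0.65,0,-0.6],0],
    [[0,0,0],[0,0,-0.6],0],
    [[0,0,0],[0,0,-0.3],0],
    [[0,0,0],[0,0,0],0],
  ],
)

```text
t: 4.35
tool_pos: [0.5074, 0.0861, 0.2238]
tool_rot: [0.156, 1.559, -0.158]
contact_force: [-0.2, -0.4, -0.3]
opening: 0.0001
```

```bash
python3 tip.py|head -2
```

```text
tip [0.5085 0.0858 0.0508] F [-0.1713 -0.3678 -0.2636] ax [ 0.0064 -0.002  -1.    ] [ 0.9801 -0.1985  0.0067] t 4.35
dot a [0.504  0.0863] shift units [-0.2251  0.0264]
```

Call:
carry_out(
  increments=[
    [[0,0.06,0],[-0.2,0,-0.15],0],
    [[0,0,0],[0,0,-0.1],0],
    [[0,0,0],[0,0,-0.1],0],
  ],
)

```text
t: 4.65
tool_pos: [0.5046, 0.0859, 0.217]
tool_rot: [0.156, 1.563, -0.159]
contact_force: [0.4, 0.5, 0.1]
opening: 0.0002
```

Call:
carry_out(
  increments=[
    [[0,0,0],[0,0,-0.1],0],
  ],
)

```text
t: 4.75
tool_pos: [0.5048, 0.0859, 0.2153]
tool_rot: [0.156, 1.563, -0.159]
contact_force: [-4.9, -1.0, 15.9]
opening: -0.0004
```

Call:
carry_out(
  increments=[
    [[0,0,0],[0,0,-0.1],0],
  ],
)

```text
t: 4.85
tool_pos: [0.5052, 0.0859, 0.2152]
tool_rot: [0.155, 1.565, -0.159]
contact_force: [-10.4, -0.6, 22.2]
opening: 0.0002
```

Corner a is firm too (22 N, no sink). Next is corner b.

Call:
carry_out(
  increments=[
    [[0,0,0],[0,0,0.3],0],
    [[0,0,0],[0,0,0.7],0],
    [[0,0,0],[-0.2,-0.9,0.3],0],
    [[0,0,0],[-0.2,-1,0],0],
    [[0,0,0],[-0.2,-1,0],0],
    [[0,0,0],[-0.2,-1,0],0],
    [[0,0,0],[-0.2,-1,0],0],
    [[0,0,0],[-0.2,-1,0],0],
  ],
)

```text
t: 5.65
tool_pos: [0.4823, -0.034, 0.2498]
tool_rot: [0.151, 1.554, -0.154]
contact_force: [0.6, -0.8, 1.2]
opening: -0.0002
```

Call:
carry_out(
  increments=[
    [[0,0,0],[-0.2,-1,0],0],
    [[0,0,0],[-0.2,-1,0],0],
    [[0,0,0],[0,0,-0.3],0],
    [[0,0,0],[0,0,0],0],
  ],
)

```text
t: 6.05
tool_pos: [0.4743, -0.0774, 0.2473]
tool_rot: [0.153, 1.548, -0.158]
contact_force: [1.0, -0.1, -0.3]
opening: 0.0001
```

```bash
python3 tip.py
```

```text
tip [ 0.4773 -0.0783  0.0743] F [ 1.0231 -0.1467 -0.3496] ax [ 0.017  -0.0048 -0.9998] [ 0.9803 -0.1969  0.0176] t 6.05
dot a [0.504  0.0863] shift units [1.3347 8.2283]
pad a [0.5159 0.1481] shift units [ 1.9296 11.3216]
dot b [ 0.4707 -0.0866] shift units [-0.3273 -0.4133]
pad b [ 0.4588 -0.1484] shift units [-0.9222 -3.5066]
dot c [ 0.618  -0.1149] shift units [ 7.0377 -1.8298]
pad c [ 0.6061 -0.1767] shift units [ 6.4428 -4.9231]
dot d [0.6513 0.058 ] shift units [8.6997 6.8119]
pad d [0.6632 0.1198] shift units [9.2946 9.9052]
```

Call:
carry_out(
  increments=[
    [[0.03,0.17,0],[-0.2,-0.4,-0.6],0],
    [[0,0,0],[0,0,-0.5],0],
    [[0,0,0],[-0.05,0,-0.2],0],
    [[0,0,0],[0,0,0],0],
  ],
)

```text
t: 6.45
tool_pos: [0.4689, -0.0841, 0.2187]
tool_rot: [0.153, 1.568, -0.154]
contact_force: [0.9, 0.3, -0.2]
opening: -0.0001
```

```bash
python3 tip.py|grep -e tip -e "dot b"
```

```text
tip [ 0.4685 -0.0843  0.0457] F [ 0.9303  0.2865 -0.2038] ax [-0.0024 -0.0006 -1.    ] [ 0.9809 -0.1944 -0.0022] t 6.45
dot b [ 0.4707 -0.0866] shift units [ 0.1103 -0.115 ]
```

Call:
carry_out(
  increments=[
    [[0,0,0],[0.05,-0.1,-0.05],0],
    [[0,0,0],[0,0,-0.08],0],
  ],
)

```text
t: 6.65
tool_pos: [0.4701, -0.0857, 0.2157]
tool_rot: [0.152, 1.568, -0.153]
contact_force: [0.5, -0.1, 0.0]
opening: 0.0002
```

Call:
carry_out(
  increments=[
    [[0,0,0],[0,0,-0.1],0],
  ],
)

```text
t: 6.75
tool_pos: [0.4702, -0.0858, 0.214]
tool_rot: [0.152, 1.568, -0.153]
contact_force: [-2.7, 0.2, 3.7]
opening: -0.0
```

Call:
carry_out(
  increments=[
    [[0,0,0],[0,0,-0.1],0],
  ],
)

```text
t: 6.85
tool_pos: [0.4703, -0.0858, 0.2123]
tool_rot: [0.152, 1.569, -0.153]
contact_force: [-3.6, -0.3, 4.3]
opening: -0.0001
```

Corner b is sinking at about 4 N. I'll press on to the hard stop to confirm.

Call:
carry_out(
  increments=[
    [[0,0,0],[0,0,-0.08],0],
  ],
)

```text
t: 6.95
tool_pos: [0.4703, -0.0859, 0.2109]
tool_rot: [0.151, 1.569, -0.154]
contact_force: [-4.1, 0.0, 7.1]
opening: 0.0001
```

Call:
carry_out(
  increments=[
    [[0,0,0],[0,0,-0.08],0],
  ],
)

```text
t: 7.05
tool_pos: [0.4706, -0.086, 0.2107]
tool_rot: [0.151, 1.57, -0.153]
contact_force: [-8.9, 2.7, 16.9]
opening: 0.0002
```

Call:
carry_out(
  increments=[
    [[0,0,0],[0,0,-0.08],0],
  ],
)

```text
t: 7.15
tool_pos: [0.471, -0.0861, 0.2107]
tool_rot: [0.151, 1.572, -0.153]
contact_force: [-9.2, 1.7, 15.4]
opening: -0.0003
```

It sank 5 mm to a hard stop, so b is the worn corner. On to tab b.

Call:
carry_out(
  increments=[
    [[0,0,0],[0,0,0.2],0],
    [[0,0,0],[0,0,0.7],0],
    [[0,0,0],[0,0,0.6],0],
    [[0,0,0],[-0.2,-1,0],0],
    [[0,0,0],[-0.2,-1,0],0],
    [[0,0,0],[-0.2,-1,0],0],
    [[0,0,0],[0,0,0],0],
    [[0,0,0],[0,0,0],0],
  ],
)

```text
t: 7.95
tool_pos: [0.4602, -0.1478, 0.2483]
tool_rot: [0.149, 1.561, -0.154]
contact_force: [-0.5, 0.1, -0.2]
opening: 0.0002
```

```bash
python3 tip.py | grep -e tip -e " b"; python3 fit.py; python3 - <<'E'
from h import *
for n in ["scene","side"]:
    im=cv2.imread(f"pics/{n}1.png"); cv2.imwrite(f"pics/{n}2.png",cv2.resize(im[130:290,220:420],None,fx=4,fy=3.7))
E
```

```text
tip [ 0.461  -0.1483  0.0753] F [-0.5493  0.137  -0.2145] ax [ 0.0043 -0.0034 -1.    ] [ 0.9815 -0.1916  0.0048] t 7.95
dot b [ 0.4707 -0.0866] shift units [0.4876 3.0893]
pad b [ 0.4588 -0.1484] shift units [-0.1073 -0.004 ]
scene [364.619  197.5714] 21 [0.503  0.0851 0.042 ] 0.04406066997892977
scene [270.1667 200.2083] 24 [ 0.6169 -0.1165  0.042 ] 0.04170692521975561
scene [327.0667 234.9333] 30 [0.6503 0.0566 0.042 ] 0.04216172970955012
side [323.2222 192.4444] 9 [0.6501 0.0566 0.042 ] 0.03928224592085572
side [270.5 202.5] 12 [0.5036 0.085  0.042 ] 0.03980690167011147
side [350.0588 225.1176] 17 [ 0.6177 -0.1154  0.042 ] 0.04094563111682947
side [289.75 238.6 ] 20 [ 0.4691 -0.0868  0.042 ] 0.042294509504523736
wrist [315.452  111.7471] 1637 [ 0.471  -0.0858  0.042 ] 0.04213825576224528
wrist [623.3909 112.4078] 1361 [ 0.6166 -0.1143  0.042 ] 0.042586644489464226
['scene'] [ 0.56   -0.0157 -0.1909] 0.00023130033783308468
['side'] [ 0.5601 -0.0151 -0.1916] 0.0006727596772166944
['wrist'] [ 0.5607 -0.0137 -0.1932] 0.0007997291162896714
['scene', 'side', 'wrist'] [ 0.5602 -0.015  -0.1917] 0.0013817268570720243
a [0.5033 0.0857]
b [ 0.4698 -0.0871]
c [ 0.617  -0.1157]
d [0.6506 0.0571]
pad a 0.5153264953862853 0.14755054678496024
pad b 0.45778128114805633 -0.14891622760683618
pad c 0.6050329902830546 -0.17749828765893663
pad d 0.6625782045212835 0.11896848673285979
```

View pics/wrist1.png

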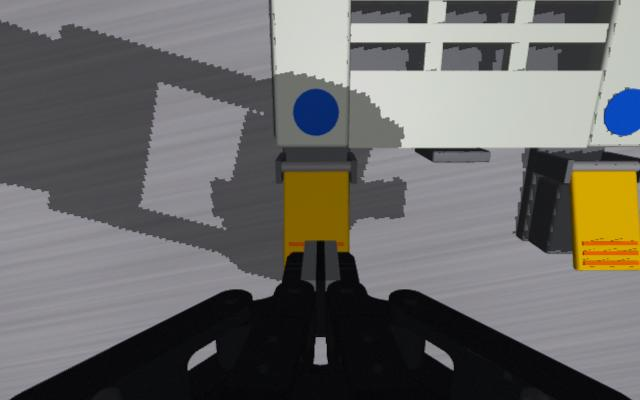

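Call:
carry_out(
  increments=[
    [[0,0.04,0],[-0.1,0,-0.6],0],
    [[0,0,0],[0,0,-0.3],0],
    [[0,0,0],[0,0,-0.15],0],
    [[0,0,0],[0,0,-0.1],0],
  ],
)

```text
t: 8.5
tool_pos: [0.4582, -0.1455, 0.2227]
tool_rot: [0.145, 1.567, -0.151]
contact_force: [-1.2, -0.9, 4.1]
opening: -0.0
```

```bash
python3 tip.py | grep -e tip -e "pad b"
```

```text
tip [ 0.458  -0.1461  0.0497] F [-1.2134 -0.8932  4.1043] ax [-0.0014 -0.0033 -1.    ] [ 0.9823 -0.1873 -0.0008] t 8.5
pad b [ 0.4588 -0.1484] shift units [ 0.0427 -0.1167]
```

The wrist view shows the shut fingertips over tab b's ribbed end, centred at column 320. Contact is made, so I'm pressing on down.

Call:
carry_out(
  increments=[
    [[0,0,0],[0,-0.06,-0.12],0],
    [[0,0,0],[0,-0.06,-0.12],0],
    [[0,0,0],[0,-0.06,-0.12],0],
  ],
)

```text
t: 8.8
tool_pos: [0.4583, -0.1486, 0.2152]
tool_rot: [0.148, 1.569, -0.148]
contact_force: [-1.3, 3.9, 3.5]
opening: 0.0
```

Call:
carry_out(
  increments=[
    [[0,0,0],[0,-0.03,-0.12],0],
    [[0,0,0],[0,-0.03,-0.1],0],
  ],
)

```text
t: 9.0
tool_pos: [0.4583, -0.1498, 0.2106]
tool_rot: [0.149, 1.569, -0.148]
contact_force: [-0.2, 2.9, 3.0]
opening: 0.0001
```

Call:
carry_out(
  increments=[
    [[0,0,0],[0,0,-0.1],0],
  ],
)

```text
t: 9.1
tool_pos: [0.4585, -0.15, 0.209]
tool_rot: [0.149, 1.569, -0.148]
contact_force: [-5.8, 4.5, 18.8]
opening: -0.0001
```

Call:
carry_out(
  increments=[
    [[0,0,0],[0,0,-0.1],0],
  ],
)

```text
t: 9.2
tool_pos: [0.459, -0.1502, 0.2088]
tool_rot: [0.149, 1.57, -0.147]
contact_force: [-10.2, 6.7, 23.6]
opening: 0.0
```

Call:
carry_out(
  increments=[
    [[0,0,0],[0,0,0.2],0],
    [[0,0,0],[0,0,0.7],0],
    [[0,0,0],[0,0,1],0],
    [[0,0,0],[0,0,1],0],
    [[0,0,0],[0,0,1],0],
    [[0,0,0],[-0.5,0,1],0],
    [[0,0,0],[-0.5,0,0.5],0],
    [[0,0,0],[0,0,0],0],
  ],
)

```text
t: 10.0
tool_pos: [0.4381, -0.1516, 0.3238]
tool_rot: [0.143, 1.564, -0.153]
contact_force: [0.7, -0.1, 0.2]
opening: -0.0
```

```bash
python3 fit.py; python3 - <<'E'
from h import *
for n,u,v in [("scene",220,130),("side",240,150)]:
    im=cv2.imread(f"pics/{n}1.png"); cv2.imwrite(f"pics/{n}3.png",cv2.resize(im[v:v+140,u:u+190],None,fx=4,fy=4,interpolation=cv2.INTER_CUBIC))
E
```

```text
scene [309.2727 167.4545] 11 [ 0.4699 -0.0872  0.042 ] 0.0422603742509291
scene [364.619  197.5714] 21 [0.503  0.0851 0.042 ] 0.04369452941893881
scene [270.1304 200.3043] 23 [ 0.6173 -0.1164  0.042 ] 0.04252680699653166
scene [327.0667 234.9333] 30 [0.6503 0.0566 0.042 ] 0.04327879799796719
side [323.  192.5] 10 [0.6495 0.0567 0.042 ] 0.04079149422912587
side [270.5 202.5] 12 [0.5036 0.085  0.042 ] 0.0406880101854209
side [350.0588 225.1176] 17 [ 0.6177 -0.1154  0.042 ] 0.04118741958307037
side [290.1429 238.619 ] 21 [ 0.4699 -0.0873  0.042 ] 0.04164452874259117
wrist [349.5382  93.2434] 838 [ 0.471  -0.0858  0.042 ] 0.0426918640645054
wrist [572.2892  93.918 ] 854 [ 0.6183 -0.1142  0.042 ] 0.0426054386331208
['scene'] [ 0.5601 -0.0155 -0.191 ] 0.0004833544378090304
['side'] [ 0.5602 -0.0153 -0.1887] 0.0008693870884026733
['wrist'] [ 0.5613 -0.0136 -0.1906] 2.2712936904589753e-06
['scene', 'side', 'wrist'] [ 0.5603 -0.015  -0.1891] 0.0015318342771530047
a [0.5032 0.0855]
b [ 0.4701 -0.0873]
c [ 0.6175 -0.1155]
d [0.6506 0.0573]
pad a 0.5150645497548101 0.14739340321581426
pad b 0.4583042792132138 -0.14922465369921037
pad c 0.6056311286743188 -0.17741684105430783
pad d 0.6623913992159149 0.11920121586071679
```

View pics/side3.png

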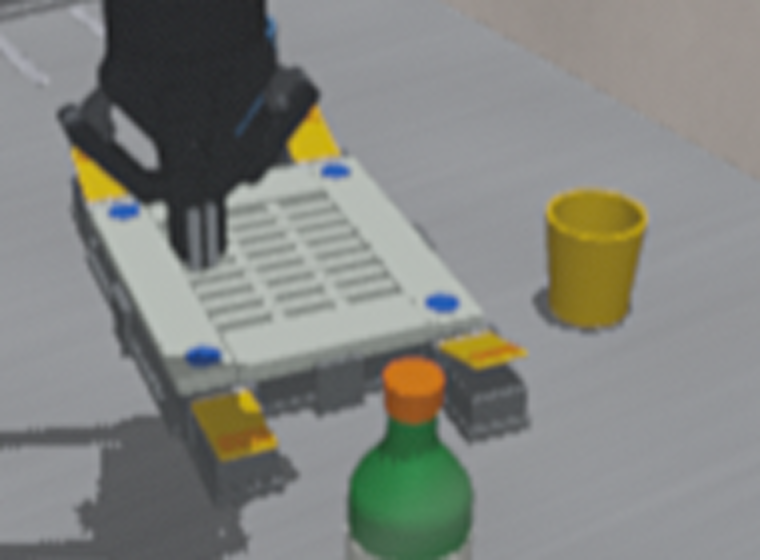

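View pics/wrist1.png

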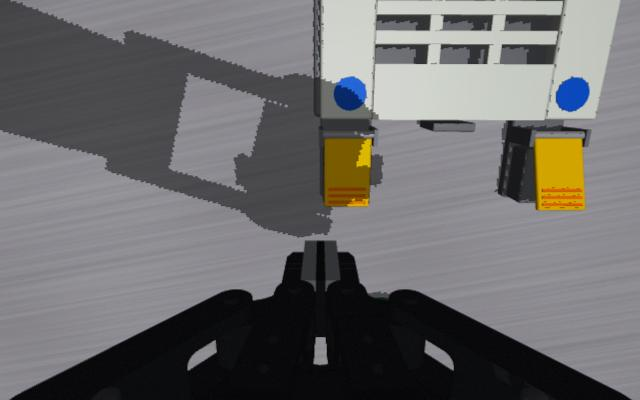

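```bash
python3 - <<'E'
from h import *
np.set_printoptions(precision=4,suppress=True)
c=get_calibration("wrist"); im,d=get_image("wrist")
for n,uv in [("b outer",(347,192)),("b inner",(347,145)),("c outer",(560,192)),("c inner",(558,145)),("dot b",(349,93)),("dot c",(572,93))]: print(n,bydepth(c,uv,d))
E
python3 tip.py | grep -e tip -e "dot b"
```

```text
b outer [ 0.4575 -0.1547  0.0356]
b inner [ 0.4633 -0.1202  0.0358]
c outer [ 0.6037 -0.1783  0.0501]
c inner [ 0.6097 -0.1476  0.0385]
dot b [ 0.4701 -0.0852  0.0416]
dot c [ 0.6165 -0.113   0.0425]
tip [ 0.4376 -0.1518  0.1478] F [ 0.2595 -0.0426 -0.1933] ax [-0.0037 -0.0036 -1.    ] [ 0.9823 -0.187  -0.0029] t 10.2
dot b [ 0.4707 -0.0866] shift units [1.6585 3.2625]
```

Tab b is flat, at 36 mm at both ends, and tab c is still standing. I'll check firmness with a gentle press on corner b.

Call:
carry_out(
  increments=[
    [[0,0,0],[0.5,0.9,0],0],
    [[0,0,0],[0.5,0.9,0],0],
    [[0,0,0],[0.5,0.9,-0.5],0],
    [[0,0,0],[0.2,0.5,-1],0],
    [[0,0,0],[0,0,-1],0],
    [[0,0,0],[0,0,-1],0],
    [[0,0,0],[0,0,-0.6],0],
    [[0,0,0],[0,0,0],0],
  ],
)

```text
t: 11.0
tool_pos: [0.4732, -0.0835, 0.2282]
tool_rot: [0.146, 1.58, -0.149]
contact_force: [-1.0, 0.8, 0.4]
opening: -0.0001
```

```bash
python3 tip.py | grep -e tip -e "dot b"
```

```text
tip [ 0.4707 -0.0836  0.0552] F [-1.0343  0.7546  0.4367] ax [-0.0145 -0.0002 -0.9999] [ 0.9824 -0.1863 -0.0142] t 11.0
dot b [ 0.4707 -0.0866] shift units [-0.0001 -0.1495]
```

Call:
carry_out(
  increments=[
    [[0,-0.13,0],[-0.1,-0.12,-0.3],0],
    [[0,0,0],[0,0,-0.12],0],
    [[0,0,0],[0,0,-0.1],0],
  ],
)

```text
t: 11.3
tool_pos: [0.4718, -0.0866, 0.2182]
tool_rot: [0.147, 1.565, -0.148]
contact_force: [0.4, 0.0, -1.4]
opening: -0.0002
```

Call:
carry_out(
  increments=[
    [[0,0,0],[0,0,-0.1],0],
  ],
)

```text
t: 11.4
tool_pos: [0.472, -0.0869, 0.2167]
tool_rot: [0.147, 1.563, -0.149]
contact_force: [0.3, 0.1, -0.6]
opening: -0.0002
```

Call:
carry_out(
  increments=[
    [[0,0,0],[0,0,-0.08],0],
  ],
)

```text
t: 11.5
tool_pos: [0.4722, -0.087, 0.2155]
tool_rot: [0.147, 1.562, -0.149]
contact_force: [-0.7, -0.6, 0.7]
opening: -0.0001
```

Call:
carry_out(
  increments=[
    [[0,0,0],[0,0,-0.08],0],
  ],
)

```text
t: 11.6
tool_pos: [0.4725, -0.0871, 0.2151]
tool_rot: [0.147, 1.563, -0.149]
contact_force: [-6.7, 1.9, 10.6]
opening: -0.0001
```

Call:
carry_out(
  increments=[
    [[0,0,0],[0,0,-0.05],0],
  ],
)

```text
t: 11.7
tool_pos: [0.4727, -0.0872, 0.2151]
tool_rot: [0.147, 1.563, -0.149]
contact_force: [-3.3, 0.9, 5.2]
opening: -0.0002
```

Corner b is now firm at 10 N. Clearing the hand.

Call:
carry_out(
  increments=[
    [[0,0,0],[0,0,0.3],0],
    [[0,0,0],[0,0,0.9],0],
    [[0,0,0],[0,0,1],0],
    [[0,0,0],[0,0,1],0],
    [[0,0,0],[0,0,1],0],
    [[0,0,0],[0,0,1],0],
    [[0,0,0],[0,0,1],0],
    [[0,0,0],[0,0,1],0],
  ],
)

```text
t: 12.5
tool_pos: [0.4714, -0.0866, 0.3647]
tool_rot: [0.147, 1.564, -0.148]
contact_force: [-0.1, -0.2, -0.4]
opening: -0.0001
```

Call:
carry_out(
  increments=[
    [[0,0,0],[0,0,1],0],
    [[0,0,0],[0,0,1],0],
    [[0,0,0],[0,0,0],0],
    [[0,0,0],[0,0,0],0],
  ],
)

```text
t: 12.9
tool_pos: [0.4716, -0.0866, 0.4115]
tool_rot: [0.145, 1.554, -0.15]
contact_force: [-0.2, -0.6, -1.4]
opening: -0.0003
```

```bash
python3 fit.py | head -14; python3 tip.py | head -1; python3 - <<'E'
from h import *
im=cv2.imread("pics/side1.png")[150:350,240:430]; im2=cv2.imread("pics/scene1.png")[100:300,220:430]
cv2.imwrite("pics/fin.png",cv2.resize(np.hstack([im,im2]),None,fx=2,fy=2,interpolation=cv2.INTER_CUBIC))
E
```

```text
scene [364.619  197.5714] 21 [0.503  0.0851 0.042 ] 0.04500828713679628
scene [270.1304 200.3043] 23 [ 0.6173 -0.1164  0.042 ] 0.04207620714501925
scene [327.0667 234.9333] 30 [0.6503 0.0566 0.042 ] 0.04147500968275608
side [323.  192.5] 10 [0.6495 0.0567 0.042 ] 0.03932233254563022
side [270.5 202.5] 12 [0.5036 0.085  0.042 ] 0.04059089052368292
side [350.0588 225.1176] 17 [ 0.6177 -0.1154  0.042 ] 0.040899992595086365
side [290.0556 238.7778] 18 [ 0.4694 -0.0878  0.042 ] 0.041290897259569026
wrist [315.2228 169.7215] 377 [ 0.4711 -0.0859  0.042 ] 0.04230276282191797
wrist [469.2102 169.903 ] 371 [ 0.6183 -0.1143  0.042 ] 0.04230538883627882
['scene'] [ 0.5601 -0.0157 -0.1897] 0.00020279843419115928
['side'] [ 0.56   -0.0154 -0.1886] 0.0007450095274547097
['wrist'] [ 0.5614 -0.0137 -0.1906] 3.6546946913240674e-05
['scene', 'side', 'wrist'] [ 0.5603 -0.0151 -0.1886] 0.0015807582413644855
a [0.5032 0.0854]
tip [ 0.4731 -0.0873  0.2375] F [ 0.4464  0.0359 -0.3861] ax [ 0.0093 -0.0038 -0.9999] [ 0.9823 -0.1868  0.0098] t 13.05
```

View pics/fin.png

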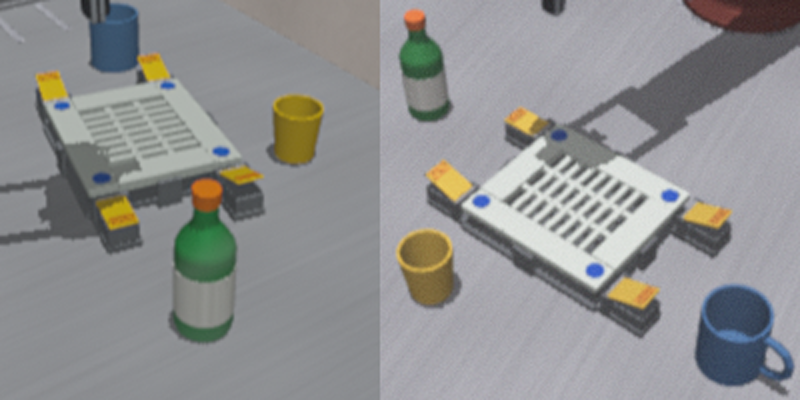

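The final pictures show tab b flat, tabs a, c and d standing, the bystanders in place and the hand clear.

```bash
python3 -c "
from station import *
finish_job()"
```

```text
the job is handed in; nothing more can be done
```

The worn foot was at corner b (near right). I pressed tab b flat, and the grille now sits level and firm. The job is handed in, with about 13 s on the robot's clock at that point.

- **Finding the corner:** I pressed d, then a, then b with the shut fingertips. d and a did not sink at 17 to 22 N. b sank 5 mm to a hard stop, giving way at about 4 N. I did not press c, since the worn corner was already found.
- **Tab b:** depth readings put it at about 36 mm at both its inner and outer ends, so it is flat.
- **Firmness afterwards:** I pressed corner b once more and it held at 42 mm under about 10 N.
- **Final pictures:** tabs a, c and d are standing, and all four dots are at about 42 mm, within the cameras' 2 to 3 mm scatter. The grille has not shifted by more than about 1 mm. The mug, bottle and tumbler look undisturbed, and the hand is clear with its fingertips about 0.24 m above the counter.
- **Disagreements:** the camera fits differed from each other by about 2 mm, which is within the calibration. The network's position for the tumbler in the scene camera was wrong, and I did not use it.
- **Side load:** the presses also put a sideways force of up to about 10 N on the fingertip, but nothing visibly moved.

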